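# Charge the bead tumbler with polish

## Robot

A 6-joint arm with a two-finger parallel gripper is mounted at the origin on the work surface. World frame = base frame: x ahead of the robot, y to its left, z up, the work surface at z = 0. Lengths are in mm, angles in rad, forces in N, time in s.
With the tool pointing down it reaches from about 200 to 875 mm from the base axis. Payload 3.4 kg.
Tool frame: the origin (TCP) lies between the finger pads, 19 mm behind the fingertips; this is the grasp point; z points along the fingers, y is the line along which they close (so a half turn about z gives the same grasp; the last joint's range is limited). The gripper opens to 94 mm and grips with 3 to 60 N. Pads are 16 mm wide; open, the fingers measure 119 mm over their backs; the gripper's body (75 mm by 177 mm) begins 78 mm behind the grasp point.
Start: joints at [1.012, 0.276, 1.505, -0, 1.361, -0.121], TCP at [243.791, 520.797, 224.293] pointing down, gripper open.
Joint ranges: [-2.89, 2.89], [-0.75, 2.08], [0.22, 2.7], [-1.18, 4.32], [0.11, 2.71], [-2.7, 2.7]. Speed limits (rad/s): [2.57, 2.57, 3.14, 3.14, 3.14, 3.14].

## Interface

Orientations are given as a rotation vector (axis times angle).
In Python, from workcell import * gives the robot as it stands.
- The arm moves only by the tool apply_moves, never from a script. Its argument "commands" is a list that holds one entry, the list of rows, each a list of 7 numbers: the shift along the tool's x, y, z as a fraction of full scale, then the turn, a rotation vector about the tool's x, y, z as a fraction of full scale, then the finger opening in mm, from 0 to 94. In form: [[[x, y, z, ax, ay, az, fingers], ...]]. A call has 1 to 10 rows; each row shifts and turns the commanded pose from where the row before left it, along the tool's axes as they then stand; what a row does not reach is not made up. Full scale, the value 1, is 0.6 m for a shift and 60 degrees for a turn. A row lasts 1/12 s, in which the tool goes at most 41.7 mm and 7.16 degrees, less where a joint would pass 70% of its speed; a pose out of reach is approached as far as the arm can. A call with a number of a shift or a turn outside -1 to 1 is refused whole. A call with a gripper value outside its range is refused whole. The fingers move at their own pace and stop on an object; "grip_force" is the grip in N (left out, the last holds). Time passes only in rows, so rows that do not move let the fingers close. It gives the time, the measured TCP pose, the force, the opening and the grip force at its end, in the units of the state.
- read_state(): the state, without advancing time (a new reading comes with each control period).
- get_image(name): name is "side" or "top" or "wrist"; returns the picture (480x640x3 uint8, red, green, blue); there is no depth.
- get_calibration(name): a dict with "fx", "fy", "cx", "cy" (pixels), "k1" (the pictures are not rectified: a ray, as slopes to the right and down, at radius r is drawn at 1 + k1 r^2 times it, then the intrinsics apply), "rvec" (rotation vector, rad) and "tvec" (3), from world to camera coordinates, as OpenCV has them. Camera axes: x right, y down, z forward; pixel columns grow to the right and rows downward; lengths in mm; the calibration is good to about 2 mm. A picture is of the moment at which its call begins: read the wrist's pose just before it. get_calibration takes no time and is no camera call; for the wrist camera it gives the pose at the moment of the call.
- close_job(): hands the job in; it is judged then, once.
The state is a dict: "time": time; "qpos": joint angles; "dq": joint speeds; "tau": joint torques, N m; "position": TCP position; "tool_rot": TCP orientation; "wrist_force": force on the tool from outside, world axes, zero at the start; "moment": the same for the moment, N m; "opening": finger opening in mm; "grip_force": force on a finger pad.
Only numpy, scipy, OpenCV 4.12 (cv2) and the standard library are available. Lean on these libraries where they do the work, as an engineer would, in place of code of your own. Each camera call takes 0.05 s, during which the arm holds its last target. There are 200 camera calls.

## Task

Take the orange-handled rod out of the rack, dip its rubber tip into the yellow polish pot, reaching at least the lower half of the pot, and then stir the beads in the red bowl with it: two or three full turns in a wide circle, down among the beads, so that most of them have been pushed to a new place. Keep every bead in the bowl, and finally hang the rod back by its collar in the slot it came from. Leave the pot and everything else standing where it is.

Things in the scene. Friction and masses are not known exactly. Their poses are not given: they have to be found in the camera images.
- rod: the dip-and-stir rod, 192 mm long, about 0.12 kg (varies), hanging bulb down by its collar in one rack slot, not fastened. From the top: square orange handle 24 x 24 x 54 mm, orange collar 36 mm across and 6 mm thick, 12 mm steel shaft, dark rubber bulb 22 mm across and 28 mm tall. Origin at the bottom of the bulb; z up the rod; x and y square to the handle's flat faces
- rod_tip (a point): lowest point of the rod's rubber bulb (the rod's origin)
- rod_collar (a point): underside of the rod's collar, on the rod's axis, 132 mm above the tip; it rests on the top of the rack's comb
- rod_grip (a point): middle of the rod's square handle, 165 mm above the tip; the handle reaches 27 mm above and below it; with the TCP here, pointing down, fingertips stay 8 mm clear of the collar
- rack: fixed white tool rack, base plate 110 x 240 x 6 mm, two posts at the back: a level comb plate 12 mm thick, top 150 mm above the bench, 240 mm along y, from x = -32 mm (front) to +50 mm (back). Three slots 18 mm wide, 75 mm apart, run from the front to x = +20 mm, open at the front (-x) only. Origin at the centre of its underside; x to its back, y along it. Handles in it reach 210 mm
- slot0 (a point): hanging point in the rack's slot at y = -75 mm: on the comb's top, 27 mm behind its front edge; a collar underside rests here
- slot1 (a point): the same for the middle slot. Bulb and collar are wider than a slot: raise a tool a few mm, then draw it out to the rack's -x by 60 mm or more, until the bulb is clear in front of the comb; it goes back the same way
- slot2 (a point): the same for the slot at y = +75 mm
- brush: bystander hanging in another slot: the rod's shape with a black handle and a brush end; origin at its bottom, z up
- scraper: bystander hanging in the third slot: the rod's shape with a green handle and a flat blade; origin at its bottom, z up
- pot: the open yellow polish pot, loose, about 0.28 kg (varies): rim 76 mm outside, 68 mm inside, 60 mm tall, foot 68 mm across, wall 4 mm, inner floor 6 mm above the bench; origin at the centre of its underside, z up
- pot_in (a point): centre of the pot's inner floor; the rim is 54 mm above it
- bowl: the tumbler's bowl, fixed to the bench: round red open bowl on a grey foot, 168 mm across at the rim, rim 108 mm above the bench, inner floor flat, 142 mm across, 50 mm above the bench, 158 mm across inside at the rim; origin at the centre of its underside; its yaw is arbitrary
- bowl_in (a point): centre of the bowl's inner floor, 58 mm below the rim
- jar: bystander: closed green glass jar with a white lid, 74 mm across, 69 mm tall; standing upright; origin at the centre of its underside, z up
- can: bystander: steel spray can with a black cap, 64 mm across, 200 mm tall; standing upright; origin at the centre of its underside, z up
- pens: bystander: pale cup of pens, 72 mm across, 150 mm tall; standing upright; origin at the centre of its underside, z up
- glue: bystander: white glue bottle with a red cap, 56 mm across, 150 mm tall; standing upright; origin at the centre of its underside, z up
- bead0: chunky white ceramic polishing bead, a short cylinder 24 mm across and 22 mm tall, 22 g, loose on the bowl's floor, one of five; origin at the centre of its underside
- bead1: chunky blue ceramic polishing bead, a short cylinder 24 mm across and 22 mm tall, 22 g, loose on the bowl's floor, one of five; origin at the centre of its underside
- bead2: chunky white ceramic polishing bead, a short cylinder 24 mm across and 22 mm tall, 22 g, loose on the bowl's floor, one of five; origin at the centre of its underside
- bead3: chunky blue ceramic polishing bead, a short cylinder 24 mm across and 22 mm tall, 22 g, loose on the bowl's floor, one of five; origin at the centre of its underside
- bead4: chunky white ceramic polishing bead, a short cylinder 24 mm across and 22 mm tall, 22 g, loose on the bowl's floor, one of five; origin at the centre of its underside

How it is judged (in metres and radians):
On the way, in this order (a step that is already met when the one before it is completed fails the run):
1. the rod is out of the rack (distance of rod_collar from where it was at the start of the episode above 0.08 m), for 0.1 s.
2. the rod's tip is dipped into the pot, to the lower half of it (z of rod_tip in the frame of pot_in between -0.01 and 0.03 m and horizontal distance between rod_tip and pot_in below 0.032 m), for 0.2 s.
3. stirring: the tip is down in the bowl (within 35 mm of its floor), 16 mm or more to the bowl's +x side of the centre (x of rod_tip in the frame of bowl_in above 0.016 m and y of rod_tip in the frame of bowl_in between -0.016 and 0.016 m and z of rod_tip in the frame of bowl_in between -0.01 and 0.035 m and horizontal distance between rod_tip and bowl_in below 0.075 m), for 0.04 s.
4. then 16 mm or more to a y side ((y of rod_tip in the frame of bowl_in above 0.016 m or y of rod_tip in the frame of bowl_in below -0.016 m) and x of rod_tip in the frame of bowl_in between -0.016 and 0.016 m and z of rod_tip in the frame of bowl_in between -0.01 and 0.035 m and horizontal distance between rod_tip and bowl_in below 0.075 m), for 0.04 s.
5. then on the -x side (x of rod_tip in the frame of bowl_in below -0.016 m and y of rod_tip in the frame of bowl_in between -0.016 and 0.016 m and z of rod_tip in the frame of bowl_in between -0.01 and 0.035 m and horizontal distance between rod_tip and bowl_in below 0.075 m), for 0.04 s.
6. then on a y side (all of step 4), for 0.04 s.
7. and on the +x side again, with at least three of the five beads 10 mm or more from where they started (all of step 3 and (distance of each of bead0, bead1, bead2 from where it was at the start of the episode above 0.01 m or distance of each of bead0, bead1, bead3 from where it was at the start of the episode above 0.01 m or distance of each of bead0, bead1, bead4 from where it was at the start of the episode above 0.01 m or distance of each of bead0, bead2, bead3 from where it was at the start of the episode above 0.01 m or distance of each of bead0, bead2, bead4 from where it was at the start of the episode above 0.01 m or distance of each of bead0, bead3, bead4 from where it was at the start of the episode above 0.01 m or distance of each of bead1, bead2, bead3 from where it was at the start of the episode above 0.01 m or distance of each of bead1, bead2, bead4 from where it was at the start of the episode above 0.01 m or distance of each of bead1, bead3, bead4 from where it was at the start of the episode above 0.01 m or distance of each of bead2, bead3, bead4 from where it was at the start of the episode above 0.01 m)), for 0.04 s.
At the end, for the whole second after the job is handed in: The rod hangs still and upright (0.15 rad) by its collar in its own slot (collar within 30 mm of where it was, 6 mm in height); all five beads are in the bowl; the pot stands upright within 30 mm of its place (distance of each of rod_collar, pot from where it was at the start of the episode below 0.03 m and z of rod_collar in the frame of rack between 0.144 and 0.156 m and angle between rod's own z axis and vertical below 0.15 rad and linear speed of rod below 0.03 m/s and angle between pot's own z axis and vertical below 0.2 rad and horizontal distance between each of bead0, bead1, bead2, bead3, bead4 and bowl_in below 0.078 m and z of bead0 in the frame of bowl_in between -0.01 and 0.05 m and z of bead1 in the frame of bowl_in between -0.01 and 0.05 m and z of bead2 in the frame of bowl_in between -0.01 and 0.05 m and z of bead3 in the frame of bowl_in between -0.01 and 0.05 m and z of bead4 in the frame of bowl_in between -0.01 and 0.05 m); the robot touches nothing.
It fails at once if the pot is shifted more than 30 mm or tipped (distance of pot from where it was at the start of the episode above 0.03 m or angle between pot's own z axis and vertical above 0.4 rad).
It fails at once if a bystander is shifted more than 30 mm or knocked over (distance of any of brush, scraper, jar, can, pens, glue from where it was at the start of the episode above 0.03 m or angle between any of brush, scraper, jar, can, pens, glue's own z axis and vertical above 0.4 rad).
It also fails if it takes over 67 s, if anything falls off the work surface, if the arm or the gripper's body presses on something with over 40 N, if the wrist force passes 120 N, or if a joint passes its speed limit or range.

## Working session

There is one attempt and no reset: what is moved stays moved. The work goes in short steps, Python scripts to look and compute and a tool call to move; the robot and the scene stay as the last step left them, time stands still between calls to the robot, and variables do not carry over. Pictures are saved under pics/ and viewed, at most 10 in all, crops included, and the job is handed in when it is done.

Besides the shell and the picture viewer there is one more tool, called as name([rows], argument=value, ...), one row to a line, values as JSON. apply_moves: Moves the arm, as the interface text tells. Its arguments: {"type":"object","properties":{"commands":{"type":"array","items":{"type":"array","items":{"type":"array","items":{"type":"number"}}}},"grip_force":{"type":"number"}},"required":["commands"]}

```bash
mkdir -p pics; python3 - <<'E'
from workcell import *
import cv2
s=read_state();print(s)
for n in("top","side"):
    c=get_calibration(n);print(n,c)
    cv2.imwrite(f"pics/{n}0.png",get_image(n)[:,:,::-1])
E
```

```text
{'time': 0.0, 'qpos': array([ 1.01198643e+00,  2.76582113e-01,  1.50610894e+00,  1.06723455e-05,
        1.36068583e+00, -1.21013201e-01]), 'dq': array([-4.20465307e-05,  3.12091316e-04, -5.66569422e-04,  1.04124960e-04,
       -9.88808568e-04, -1.97298758e-03]), 'tau': array([-2.30962169e-04, -4.04575682e+01, -2.37231445e+01,  7.00147008e-02,
        3.40720662e-02, -1.00526809e-04]), 'position': array([243.49646956, 520.31874585, 223.42169694]), 'tool_rot': array([-6.82082507e-01, -3.06603356e+00,  2.63633305e-03]), 'wrist_force': array([-0.55455075,  0.2950337 ,  0.17251258]), 'moment': array([-0.01326523, -0.01179062, -0.06695705]), 'grip_force': 0.0, 'opening': 93.94582610203885}
top {'fx': 512.7432543684312, 'fy': 512.7432543684312, 'cx': 322.9948181744475, 'cy': 238.5740349543606, 'k1': -0.12784186284129712, 'rvec': array([ 2.16413768, -2.22267483,  0.02845232]), 'tvec': array([  15.72889126,  542.65889779, 1240.96894298])}
side {'fx': 599.0771257192085, 'fy': 599.0771257192085, 'cx': 325.3293489489097, 'cy': 238.5521473518656, 'k1': -0.02279546957814686, 'rvec': array([ 2.30037822, -0.9102781 ,  0.34295692]), 'tvec': array([-415.72139616,  338.78327164,  914.8065421 ])}
```

View pics/top0.png

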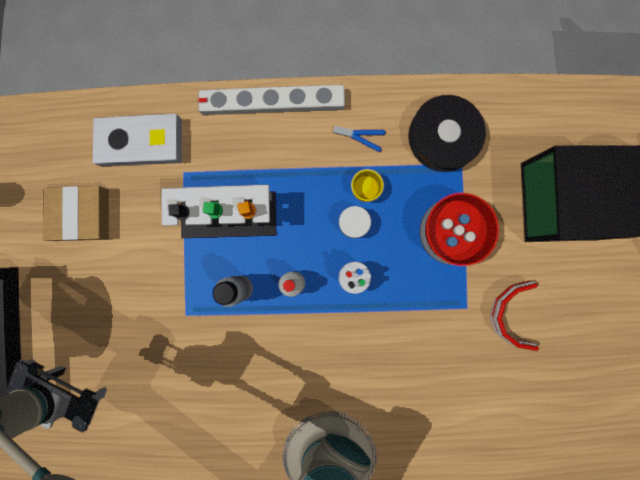

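View pics/side0.png

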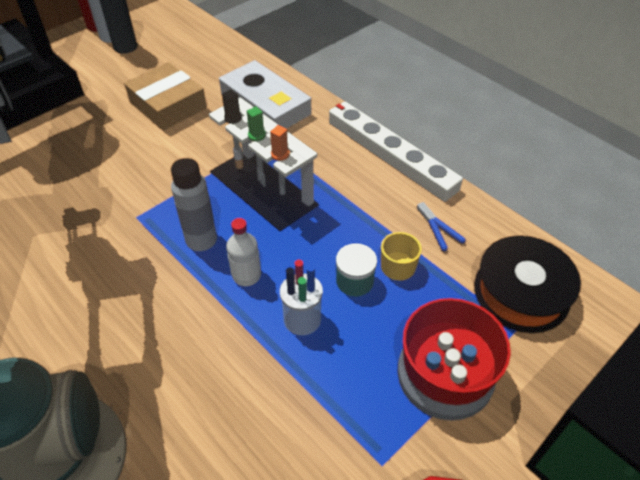

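The top view shows the rack with black, green and orange handles at (178,209), (212,209) and (246,209), and its slots open downwards, towards the robot. The pot is at (367,185), the jar at (355,222) and the bowl at (461,230) with five beads. The can is at (228,291), the glue at (291,284) and the pens at (354,278). The side view confirms the layout, with the orange handle at (280,142).

```bash
cat > h.py <<'E'
import numpy as np, cv2
from workcell import *
def cal(n):
    c=get_calibration(n);R=cv2.Rodrigues(np.array(c["rvec"]))[0]
    K=np.array([[c["fx"],0,c["cx"]],[0,c["fy"],c["cy"]],[0,0,1.]]);return R,np.array(c["tvec"]),K,np.array([c["k1"],0,0,0,0.])
def ray(c,p):
    R,t,K,d=c;q=cv2.undistortPoints(np.array(p,float).reshape(-1,1,2),K,d)[:,0]
    v=np.c_[q,np.ones(len(q))]@R
    return -R.T@t,v/np.linalg.norm(v,axis=1)[:,None]
def plane(c,p,z):
    o,v=ray(c,p);return (o+v*((z-o[2])/v[:,2])[:,None])
def proj(c,X):
    return cv2.projectPoints(np.array(X,float).reshape(-1,3),cv2.Rodrigues(c[0])[0],c[1],c[2],c[3])[0][:,0]
def blobs(m,amin=20):
    cs,_=cv2.findContours(m.astype(np.uint8),cv2.RETR_EXTERNAL,cv2.CHAIN_APPROX_NONE)
    return sorted([c for c in cs if cv2.contourArea(c)>amin],key=cv2.contourArea,reverse=True)
def hsv(im): return cv2.cvtColor(im,cv2.COLOR_RGB2HSV).astype(int)
E
python3 - <<'E'
from h import *
I={n:cv2.imread(f"pics/{n}0.png")[:,:,::-1].copy() for n in("top","side")}
C={n:cal(n) for n in I}
def show(n,name,m,z,box):
    mm=np.zeros(m.shape,bool);u0,v0,u1,v1=box;mm[v0:v1,u0:u1]=m[v0:v1,u0:u1]
    for b in blobs(mm,8)[:6]:
        (u,v),r=cv2.minEnclosingCircle(b);M=cv2.moments(b);cu,cv_=M["m10"]/M["m00"],M["m01"]/M["m00"]
        P=plane(C[n],b.reshape(-1,2),z)[:,:2].astype(np.float32);rc=cv2.minAreaRect(P)
        print(n,name,"px",round(cu),round(cv_),"area",cv2.contourArea(b),"rect",np.round(rc[0],1),np.round(rc[1],1),round(rc[2],1))
H={n:hsv(I[n]) for n in I}
for n in I:
    h,s,v=[H[n][...,i] for i in range(3)]
    bx=dict(top=dict(o=(225,190,275,235),r=(155,175,280,245),p=(340,160,395,210),b=(415,185,510,275)),
            side=dict(o=(262,118,300,170),r=(200,90,325,175),p=(370,225,430,285),b=(390,290,520,420)))[n]
    show(n,"orange z210",(h>5)&(h<20)&(s>150)&(v>80),210,bx['o'])
    show(n,"rack z150",(s<50)&(v>140),150,bx['r'])
    show(n,"pot z60",(h>22)&(h<34)&(s>120)&(v>60),60,bx['p'])
    show(n,"bowl z108",((h<6)|(h>174))&(s>150)&(v>70),108,bx['b'])
    show(n,"white bead z72",(s<70)&(v>130),72,bx['b'])
    show(n,"blue bead z72",(h>95)&(h<120)&(s>60)&(s<180)&(v>60),72,bx['b'])
t=I["top"]
a=np.hstack([cv2.resize(t[175:245,155:285],None,fx=4,fy=4,interpolation=2),cv2.resize(t[185:255+0,340:410],None,fx=4,fy=4,interpolation=2)])
b=I["top"][180:280,410:515]
cv2.imwrite("pics/crop1.png",a[:,:,::-1])
E
```

```text
top orange z210 px 247 209 area 209.5 rect [600.8 155.6] [38.6 30.8] 43.7
top rack z150 px 214 201 area 2397.5 rect [619.1 236.4] [ 83.3 240.3] 0.7
top pot z60 px 367 185 area 745.0 rect [ 663.4 -106.6] [70.9 73.8] 88.3
top bowl z108 px 462 229 area 4033.5 rect [ 553.5 -316.4] [166.  161.5] 88.0
top white bead z72 px 447 223 area 70.0 rect [ 567.8 -290.1] [23.7 21.1] 88.5
top white bead z72 px 459 230 area 66.0 rect [ 553.  -317.9] [21.5 21.9] 42.8
top white bead z72 px 470 236 area 60.0 rect [ 536.  -343.4] [19.  21.1] 87.8
top blue bead z72 px 452 241 area 58.0 rect [ 526.6 -299.2] [21.3 18.7] 88.4
top blue bead z72 px 464 219 area 58.0 rect [ 577.3 -329.6] [21.5 18.8] 88.6
side orange z210 px 279 143 area 378.5 rect [580.6 132.1] [90.  28.6] 51.6
side rack z150 px 275 100 area 1165.0 rect [713.5 312.8] [130.3 103.3] 89.4
side rack z150 px 295 154 area 655.0 rect [614.4 155. ] [87.1 84.5] 89.5
side rack z150 px 241 121 area 401.0 rect [611.5 299.9] [136.5  47.1] 45.2
side rack z150 px 261 148 area 245.0 rect [592.5 195.7] [40.4 58.6] 0.3
side rack z150 px 268 125 area 157.0 rect [641.4 238.1] [75.3 26. ] 50.5
side rack z150 px 218 114 area 142.5 rect [590.7 334.5] [38.3 37.6] 1.7
side pot z60 px 401 248 area 943.5 rect [ 661.8 -109.2] [75.4 71. ] 43.2
side bowl z108 px 456 350 area 8522.5 rect [ 543.  -325.1] [180.7 166.4] 54.3
side white bead z72 px 459 371 area 149.0 rect [ 533. -345.] [23.3 23. ] 25.8
side white bead z72 px 453 355 area 142.5 rect [ 548.3 -320.3] [22.9 23.5] 3.5
side white bead z72 px 446 338 area 119.5 rect [ 563.6 -293.3] [21.6 21.2] 39.7
side blue bead z72 px 469 353 area 149.0 rect [ 570.  -335.5] [28.6 19.6] 24.9
side blue bead z72 px 433 360 area 144.5 rect [ 518.  -305.2] [27.5 19.1] 40.5
side blue bead z72 px 407 387 area 93.5 rect [ 458.3 -304.9] [122.8  27.1] 62.7
side blue bead z72 px 466 296 area 82.5 rect [ 659. -265.] [20.5 46.9] 23.8
```

View pics/crop1.png

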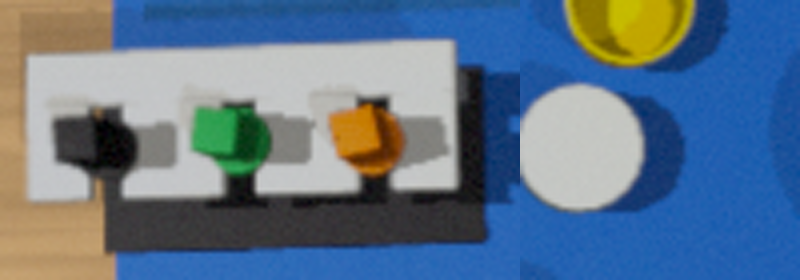

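The crop shows the orange handle's top face at about (330-383, 103-160) in crop pixels. It is turned roughly 9° counter-clockwise relative to the rack. I'll measure that yaw next.

```bash
python3 - <<'E'
from h import *
im=cv2.imread("pics/top0.png")[:,:,::-1].copy();c=cal("top")
big=cv2.resize(im[195:230,230:265],None,fx=8,fy=8,interpolation=cv2.INTER_CUBIC)
H=hsv(big);o=(H[...,0]>4)&(H[...,0]<22)&(H[...,1]>140)
vs=H[...,2][o];th,_=cv2.threshold(vs.astype(np.uint8).reshape(-1,1),0,255,cv2.THRESH_OTSU);print(th,np.percentile(vs,[5,25,50,75,95]))
for t in (th,th+10,th-10):
    b=blobs(o&(H[...,2]>t))[0].reshape(-1,2)
    px=(b+.5)/8-.5+[230,195]
    P=plane(c,px,210)[:,:2].astype(np.float32);print(t,cv2.minAreaRect(P))
# crop corners
px=np.array([[330,112],[375,103],[383,152],[340,160]])/4-.375+[155,175]
P=plane(c,px,210)[:,:2];print(P.round(1),P.mean(0));d=np.roll(P,-1,0)-P;print(np.degrees(np.arctan2(d[:,1],d[:,0])),np.hypot(*d.T))
# predicted
print(proj(c,[[606,161,210],[606,161,150]]))
# triangulate-free: other bystanders
for n,p,z in (("jar",(355,222),69),("glue",(291,284),150),("can",(222,292),200),("pens",(355,272),120)): print(n,plane(c,[p],z).round())
E
```

```text
150.0 [ 87. 114. 161. 198. 199.]
150.0 ((603.4974975585938, 161.82046508789062), (23.447494506835938, 22.916013717651367), 12.971052169799805)
160.0 ((603.5924682617188, 162.0300750732422), (22.899415969848633, 22.545276641845703), 12.261520385742188)
140.0 ((603.4318237304688, 161.62600708007812), (23.927335739135742, 23.281984329223633), 13.6420259475708)
[[614.1 174.5]
 [618.1 150.9]
 [592.5 147.2]
 [589.  169.7]] [603.43387413 160.54396579]
[ -80.48051334 -171.7590683    98.8092256    10.81810287] [23.92514644 25.86003993 22.77020025 25.57790994]
[[243.62885162 206.3306929 ]
 [248.27053575 209.15661528]]
jar [[577. -75.  69.]]
glue [[441.  71. 150.]]
can [[429. 212. 200.]]
pens [[462. -69. 120.]]
```

apply_moves([
  [[0,0,-0.012,0,0,0.111,60],[0,0,-0.012,0,0,0.111,60],[0,0,-0.012,0,0,0.111,60],[0,0,-0.012,0,0,0.111,60],[0,0,-0.012,0,0,0.111,60],[0,0,-0.012,0,0,0.111,60],[0,0,-0.012,0,0,0.111,60],[0,0,-0.012,0,0,0.111,60],[0,0,0,0,0,0,60]],
])

```text
time: 0.85
position: [244.1, 521.2, 282.9]
tool_rot: [-1.987, -2.433, -0.003]
wrist_force: [0.1, 0.5, -0.1]
opening: 60.0
grip_force: 0.0
```

```bash
cat >> h.py <<'E'
def rel(*targets):
    s=read_state();R=cv2.Rodrigues(s["tool_rot"])[0];p=s["position"]
    print("t",round(s["time"],2),"p",p.round(1),"yang",np.degrees(np.arctan2(R[1,1],R[0,1])).round(2),"tilt",np.degrees(np.arccos(-R[2,2])).round(2),"op",round(s["opening"],1),"gf",round(s["grip_force"],1),"F",s["wrist_force"].round(1))
    for t in targets:
        d=R.T@(np.array(t)-p);print("  to",t,"mm",d.round(1),"frac",(d/600).round(4));p=np.array(t)
E
python3 -c "
from h import *
rel((603.5,161.5,281),(603.5,161.5,183))"
```

```text
t 0.85 p [244.1 521.2 282.9] yang 11.53 tilt 0.12 op 60.0 gf 0.0 F [ 0.1  0.5 -0.1]
  to (603.5, 161.5, 281) mm [-424.3  280.3    1.7] frac [-0.7072  0.4671  0.0028]
  to (603.5, 161.5, 183) mm [-0.1 -0.1 98. ] frac [-0.0002 -0.0002  0.1633]
```

apply_moves([
  [[-0.05,0.033,0,0,0,0,60],[-0.05,0.033,0,0,0,0,60],[-0.05,0.033,0,0,0,0,60],[-0.05,0.033,0,0,0,0,60],[-0.05,0.033,0,0,0,0,60],[-0.05,0.033,0,0,0,0,60],[-0.05,0.033,0,0,0,0,60],[-0.05,0.033,0,0,0,0,60],[-0.05,0.033,0,0,0,0,60],[-0.05,0.033,0,0,0,0,60]],
])

```text
time: 1.68
position: [498.9, 265.3, 281.2]
tool_rot: [-1.98, -2.438, 0.001]
wrist_force: [1.2, 1.1, -0.7]
opening: 59.9
grip_force: 0.0
```

apply_moves([
  [[-0.05,0.033,0,0,0,0,60],[-0.05,0.033,0,0,0,0,60],[-0.05,0.033,0,0,0,0,60],[-0.05,0.033,0,0,0,0,60],[-0.007,0.005,0,0,0,0,60],[0,0,0,0,0,0,60],[0,0,0,0,0,0,60]],
])

```text
time: 2.27
position: [603.2, 161.9, 281.0]
tool_rot: [-1.982, -2.434, 0.001]
wrist_force: [0.6, 0.3, 0.3]
opening: 60.2
grip_force: 0.0
```

```bash
python3 -c "
from h import *
rel((603.5,161.5,281),(603.5,161.5,183))
c=cal('wrist');im=get_image('wrist')
print(proj(c,[[603.5,161.5,210],[603.5,161.5,150],[606,236,210]]))
H=hsv(im);o=(H[...,0]>4)&(H[...,0]<22)&(H[...,1]>150)
for b in blobs(o,200)[:3]:
  P=plane(c,b.reshape(-1,2),210)[:,:2].astype(np.float32);print(cv2.contourArea(b),cv2.minAreaRect(P),b.reshape(-1,2).mean(0))
cv2.imwrite('pics/w1.png',im[:,:,::-1])
"
```

```text
t 2.27 p [603.2 161.9 281. ] yang 11.69 tilt 0.14 op 60.2 gf 0.0 F [0.6 0.3 0.3]
  to (603.5, 161.5, 281) mm [-0.5  0.3 -0. ] frac [-0.0009  0.0004 -0.    ]
  to (603.5, 161.5, 183) mm [-0.1  0.2 98. ] frac [-0.0002  0.0003  0.1633]
[[320.68714284 260.60947622]
 [320.54609345 232.06808663]
 [353.30205997 134.90828615]]
2673.0 ((599.9353637695312, 172.34283447265625), (28.44811248779297, 40.97103500366211), 11.785006523132324) [318.1        243.91578947]
831.5 ((519.0496215820312, 21.07271385192871), (18.52826499938965, 70.46923828125), 2.612982749938965) [156.54368932 424.09708738]
211.5 ((744.3501586914062, 48.35245132446289), (25.516233444213867, 20.12871742248535), 69.08079528808594) [483.21761658 449.75129534]
```

View pics/w1.png

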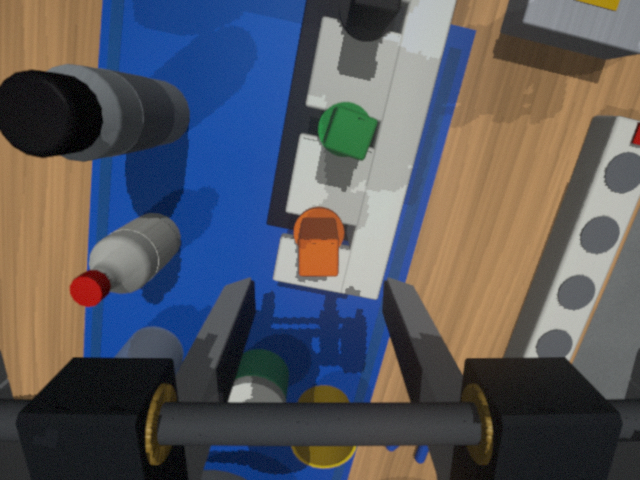

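The wrist view shows the orange handle's top face centred at (318,258), square to the fingers. It is within 2 mm of the prediction, so I'm descending.

apply_moves([
  [[0.001,-0.001,0.02,0,0,0,60],[0,0,0.023,0,0,0,60],[0,0,0.023,0,0,0,60],[0,0,0.023,0,0,0,60],[0,0,0.023,0,0,0,60],[0,0,0.023,0,0,0,60],[0,0,0.018,0,0,0,60],[0,0,0.01,0,0,0,60],[0,0,0,0,0,0,60],[0,0,0,0,0,0,60]],
])

```text
time: 3.15
position: [602.8, 162.9, 184.3]
tool_rot: [-1.983, -2.436, -0.0]
wrist_force: [0.2, 0.6, -0.4]
opening: 60.0
grip_force: 0.0
```

apply_moves([
  [[0,0,0,0,0,0,20],[0,0,0,0,0,0,20],[0,0,0,0,0,0,18],[0,0,0,0,0,0,18],[0,0,0,0,0,0,18],[0,0,0,0,0,0,18],[0,0,0,0,0,0,18],[0,0,0,0,0,0,18]],
], grip_force=45)

```text
time: 3.82
position: [603.1, 162.2, 184.2]
tool_rot: [1.985, 2.435, 0.0]
wrist_force: [-0.7, -1.3, 0.6]
opening: 23.7
grip_force: 45.0
```

```bash
python3 -c "
from h import *
rel()"
```

```text
t 3.82 p [603.1 162.2 184.2] yang 11.63 tilt 0.01 op 23.7 gf 45.0 F [-0.7 -1.3  0.6]
```

apply_moves([
  [[0,0,-0.007,0,0,0,18],[0,0,-0.007,0,0,0,18],[0,0,0,0,0,0,18],[0.002,-0.01,0,0,0,0,18],[0.004,-0.02,0,0,0,0,18],[0.004,-0.02,0,0,0,0,18],[0.004,-0.02,0,0,0,0,18],[0.004,-0.02,0,0,0,0,18],[0.004,-0.02,0,0,0,0,18],[0.004,-0.02,0,0,0,0,18]],
])

```text
time: 4.65
position: [522.2, 161.8, 192.3]
tool_rot: [-1.984, -2.435, 0.001]
wrist_force: [0.3, -0.1, -1.2]
opening: 24.1
grip_force: 45.0
```

apply_moves([
  [[0.004,-0.02,0,0,0,0,18],[0.004,-0.02,0,0,0,0,18],[0,0,-0.02,0,0,0,18],[0,0,-0.03,0,0,0,18],[0,0,-0.03,0,0,0,18],[0,0,-0.03,0,0,0,18],[0,0,0,0,0,0,18]],
])

```text
time: 5.23
position: [500.5, 162.1, 262.0]
tool_rot: [1.982, 2.432, 0.009]
wrist_force: [0.8, -0.4, -0.9]
opening: 23.8
grip_force: 45.0
```

```bash
python3 -c "
from h import *
c=cal('top');im=get_image('top')
rel((663,-107,256),(663,-107,182))
H=hsv(im)
s=read_state()['position']
print(proj(c,[s+[0,0,26]]))
m=np.zeros(H.shape[:2],bool);m[155:215,335:400]=True
y=m&(H[...,0]>22)&(H[...,0]<34)&(H[...,1]>120)&(H[...,2]>60)
b=blobs(y)[0].reshape(-1,2)
(u,v),r=cv2.minEnclosingCircle(b);print(u,v,r,plane(c,[(u,v)],60))
for cam in('top','side'):
  cc=cal(cam);f=cv2.fitEllipse; 
  th=np.linspace(0,2*np.pi,5)[:4];X=np.c_[663+38*np.cos(th),-107+38*np.sin(th),0*th+60];print(cam,proj(cc,X).round(1).tolist())
  I=im if cam=='top' else get_image('side');cv2.imwrite(f'pics/{cam}2.png',I[:,:,::-1])
  H=hsv(I);m=np.zeros(H.shape[:2],bool)
  if cam=='top': m[155:215,335:400]=True
  else: m[225:285,370:430]=True
  b=blobs(m&(H[...,0]>20)&(H[...,0]<36)&(H[...,1]>110)&(H[...,2]>50))[0].reshape(-1,2);print(b.min(0),b.max(0))
"
```

```text
t 5.28 p [499.7 162.  260.1] yang 11.64 tilt 0.25 op 24.0 gf 45.0 F [-0.2 -0.  -1.5]
  to (663, -107, 256) mm [-296.4  105.6    4.6] frac [-0.494   0.1761  0.0076]
  to (663, -107, 182) mm [-0.  -0.3 74. ] frac [-0.     -0.0005  0.1233]
[[237.46786664 257.55069938]]
366.9395751953125 185.1813201904297 15.964790344238281 [[ 664.09201219 -106.41159192   60.        ]]
top [[366.7, 169.7], [351.1, 186.1], [367.7, 201.7], [383.3, 185.2]]
[352 170] [382 201]
side [[414.1, 235.6], [385.7, 234.9], [386.8, 257.2], [416.1, 258.0]]
[382 232] [421 279]
```

apply_moves([
  [[-0.025,0.009,0,0,0,0,18],[-0.04,0.0145,0,0,0,0,18],[-0.055,0.02,0,0,0,0,18],[-0.055,0.02,0,0,0,0,18],[-0.055,0.02,0,0,0,0,18],[-0.055,0.02,0,0,0,0,18],[-0.055,0.02,0,0,0,0,18],[-0.055,0.02,0,0,0,0,18],[-0.05,0.017,0,0,0,0,18],[-0.03,0.01,0,0,0,0,18]],
])

```text
time: 6.17
position: [657.4, -100.1, 255.5]
tool_rot: [-1.986, -2.432, 0.004]
wrist_force: [0.8, 0.2, -0.8]
opening: 23.9
grip_force: 45.0
```

apply_moves([
  [[-0.018,0.006,0,0,0,0,18],[0,0,0,0,0,0,18],[0,0,0,0,0,0,18]],
])

```text
time: 6.42
position: [661.6, -106.0, 257.0]
tool_rot: [-1.983, -2.432, 0.001]
wrist_force: [-0.1, 1.1, -1.5]
opening: 23.8
grip_force: 45.0
```

```bash
python3 -c "
from h import *
rel((663.5,-106.5,184))
im=get_image('side');c=cal('side')
p=read_state()['position']
print(proj(c,[p+[0,0,-166],p+[0,0,-34],[663.5,-106.5,60]]))
cv2.imwrite('pics/s3.png',cv2.resize(im[100:320,280:560],None,fx=2.8,fy=2.7)[:590,:790,::-1])
"
```

```text
t 6.42 p [ 661.6 -106.   257. ] yang 11.61 tilt 0.2 op 23.8 gf 45.0 F [-0.1  1.1 -1.5]
  to (663.5, -106.5, 184) mm [-1.  2. 73.] frac [-0.0017  0.0033  0.1216]
[[401.22627107 235.20391616]
 [409.65285049 183.53688546]
 [400.6289678  245.94236733]]
```

View pics/s3.png

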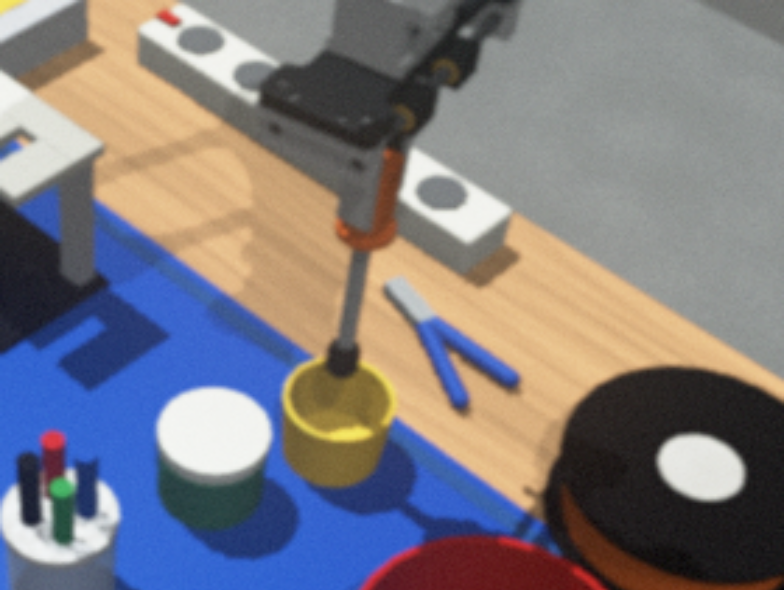

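The rod hangs straight with its bulb tip at crop (342,372), which matches the prediction, right above the pot mouth. Next is the dip.

apply_moves([
  [[-0.001,0.003,0.015,0,0,0,18],[0,0,0.02,0,0,0,18],[0,0,0.02,0,0,0,18],[0,0,0.02,0,0,0,18],[0,0,0.02,0,0,0,18],[0,0,0.015,0,0,0,18],[0,0,0.01,0,0,0,18],[0,0,0,0,0,0,18],[0,0,0,0,0,0,18],[0,0,0,0,0,0,18]],
])

```text
time: 7.3
position: [664.7, -106.7, 187.2]
tool_rot: [1.984, 2.434, 0.001]
wrist_force: [0.4, -0.8, -0.6]
opening: 23.6
grip_force: 45.0
```

apply_moves([
  [[0,0,0,0,0,0,18],[0,0,0,0,0,0,18],[0,0,0,0,0,0,18]],
])

```text
time: 7.55
position: [664.6, -107.0, 187.0]
tool_rot: [1.984, 2.434, 0.001]
wrist_force: [-0.1, -0.4, -2.0]
opening: 24.0
grip_force: 45.0
```

```bash
python3 -c "
from h import *
rel((663.5,-106.5,310))
a,w=np.array([[567.8,-290.1],[553,-317.9],[536,-343.4],[526.6,-299.2],[577.3,-329.6]]),np.array([[563.6,-293.3],[548.3,-320.3],[533,-345],[518,-305.2],[570,-335.5]])
t=cal('top');s=cal('side')
# bowl: rim ring extreme in both views
th=np.linspace(0,2*np.pi,360)
for n,c,bx in(('top',t,(415,185,510,275)),('side',s,(390,290,520,420))):
  im=cv2.imread(f'pics/{n}0.png')[:,:,::-1].copy();H=hsv(im);m=np.zeros(H.shape[:2],bool);u0,v0,u1,v1=bx;m[v0:v1,u0:u1]=True
  b=blobs(m&((H[...,0]<6)|(H[...,0]>174))&(H[...,1]>150)&(H[...,2]>50))[0].reshape(-1,2);print(n,b.min(0),b.max(0))
  for cx,cy in((553.5,-316.4),(550,-318),(548,-320)):
    q=proj(c,np.c_[cx+84*np.cos(th),cy+84*np.sin(th),0*th+108]);print(cx,cy,q.min(0).round(),q.max(0).round())
"
```

```text
t 7.55 p [ 664.6 -107.   187. ] yang 11.63 tilt 0.06 op 24.0 gf 45.0 F [-0.1 -0.4 -2. ]
  to (663.5, -106.5, 310) mm [   0.7   -0.9 -123. ] frac [ 0.0011 -0.0014 -0.205 ]
top [426 193] [498 264]
553.5 -316.4 [426. 192.] [498. 265.]
550 -318 [426. 193.] [499. 267.]
548 -320 [427. 194.] [500. 268.]
side [404 299] [509 404]
553.5 -316.4 [403. 295.] [511. 390.]
550 -318 [402. 297.] [511. 392.]
548 -320 [402. 299.] [511. 394.]
```

apply_moves([
  [[0,0,-0.015,0,0,0,18],[0,0,-0.025,0,0,0,18],[0,0,-0.03,0,0,0,18],[0,0,-0.03,0,0,0,18],[0,0,-0.03,0,0,0,18],[0,0,-0.03,0,0,0,18],[0,0,-0.02,0,0,0,18],[0,0,-0.01,0,0,0,18],[0,0,0,0,0,0,18]],
])

```text
time: 8.3
position: [665.1, -107.1, 302.9]
tool_rot: [1.983, 2.432, 0.003]
wrist_force: [-0.0, -1.1, -0.8]
opening: 24.1
grip_force: 45.0
```

```bash
python3 -c "
from h import *
rel((595,-307,300),(595,-307,226))"
```

```text
t 8.3 p [ 665.1 -107.1  302.9] yang 11.63 tilt 0.23 op 24.1 gf 45.0 F [-0.  -1.1 -0.8]
  to (595, -307, 300) mm [-181.7 -108.9    2.8] frac [-0.3028 -0.1815  0.0046]
  to (595, -307, 226) mm [ 0.1 -0.3 74. ] frac [ 0.0002 -0.0005  0.1233]
```

apply_moves([
  [[-0.02,-0.012,0,0,0,0,18],[-0.035,-0.021,0,0,0,0,18],[-0.04,-0.024,0,0,0,0,18],[-0.04,-0.024,0,0,0,0,18],[-0.04,-0.024,0,0,0,0,18],[-0.04,-0.024,0,0,0,0,18],[-0.04,-0.024,0,0,0,0,18],[-0.03,-0.018,0,0,0,0,18],[-0.018,-0.011,0,0,0,0,18],[0,0,0,0,0,0,18]],
])

```text
time: 9.13
position: [592.2, -310.1, 299.0]
tool_rot: [-1.988, -2.43, 0.003]
wrist_force: [0.8, 0.1, -1.1]
opening: 23.9
grip_force: 45.0
```

```bash
python3 -c "
from h import *
rel((595,-307,226))
c=cal('side');im=get_image('side');p=read_state()['position']
print(proj(c,[p+[0,0,-166],[595,-307,60]]))
cv2.imwrite('pics/s4.png',cv2.resize(im[220:430,350:560],None,fx=2.7,fy=2.7)[:,:,::-1])"
```

```text
t 9.13 p [ 592.2 -310.1  299. ] yang 11.41 tilt 0.15 op 23.9 gf 45.0 F [ 0.8  0.1 -1.1]
  to (595, -307, 226) mm [ 2.5  3.6 73. ] frac [0.0041 0.006  0.1217]
[[471.24823008 312.97637104]
 [462.81177021 336.11910524]]
```

View pics/s4.png

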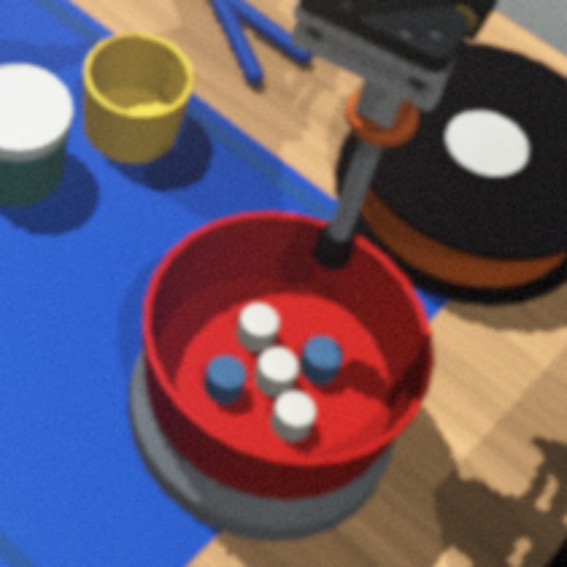

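The bulb is just inside the rim at crop (332,265). The five beads are undisturbed at crop (260,325), (322,358), (226,378), (277,370) and (294,414), and the target at (305,314) is free.

apply_moves([
  [[0.004,0.006,0.01,0,0,0,18],[0,0,0.018,0,0,0,18],[0,0,0.022,0,0,0,18],[0,0,0.022,0,0,0,18],[0,0,0.02,0,0,0,18],[0,0,0.016,0,0,0,18],[0,0,0.01,0,0,0,18],[0,0,0.004,0,0,0,18],[0,0,0,0,0,0,18]],
])

```text
time: 9.93
position: [597.1, -303.2, 226.5]
tool_rot: [-1.983, -2.435, -0.0]
wrist_force: [0.5, -0.4, -2.4]
opening: 23.6
grip_force: 45.0
```

```bash
python3 -c "
from h import *
rel((584,-311,226))"
```

```text
t 9.93 p [ 597.1 -303.2  226.5] yang 11.69 tilt 0.07 op 23.6 gf 45.0 F [ 0.5 -0.4 -2.4]
  to (584, -311, 226) mm [ -5.  -14.4   0.5] frac [-0.0084 -0.024   0.0008]
```

apply_moves([
  [[-0.008,-0.024,0,0,0,0,18],[0.0194,-0.0034,0,0,0,0,18],[0.017,-0.0099,0,0,0,0,18],[0.0127,-0.0151,0,0,0,0,18],[0.0067,-0.0185,0,0,0,0,18],[0,-0.0197,0,0,0,0,18],[-0.0067,-0.0185,0,0,0,0,18],[-0.0127,-0.0151,0,0,0,0,18],[-0.017,-0.0099,0,0,0,0,18],[-0.0194,-0.0034,0,0,0,0,18]],
])

```text
time: 10.77
position: [516.3, -326.9, 227.7]
tool_rot: [1.986, 2.434, -0.001]
wrist_force: [0.0, 0.5, -1.4]
opening: 24.0
grip_force: 45.0
```

apply_moves([
  [[-0.0194,0.0034,0,0,0,0,18],[-0.017,0.0099,0,0,0,0,18],[-0.0127,0.0151,0,0,0,0,18],[-0.0067,0.0185,0,0,0,0,18],[0,0.0197,0,0,0,0,18],[0.0067,0.0185,0,0,0,0,18],[0.0127,0.0151,0,0,0,0,18],[0.017,0.0099,0,0,0,0,18],[0.0194,0.0034,0,0,0,0,18]],
])

```text
time: 11.52
position: [584.9, -310.0, 226.9]
tool_rot: [-1.984, -2.436, -0.001]
wrist_force: [0.6, -0.3, -1.9]
opening: 23.9
grip_force: 45.0
```

```bash
python3 -c "
from h import *
rel((584,-311,226))
c=cal('side');im=get_image('side');p=read_state()['position']
print(proj(c,[p+[0,0,-166],p+[0,0,-34]]))
cv2.imwrite('pics/s5.png',cv2.resize(im[220:430,350:560],None,fx=2.7,fy=2.7)[:,:,::-1])"
```

```text
t 11.52 p [ 584.9 -310.   226.9] yang 11.69 tilt 0.03 op 23.9 gf 45.0 F [ 0.6 -0.3 -1.9]
  to (584, -311, 226) mm [-0.8 -1.1  0.9] frac [-0.0013 -0.0019  0.0014]
[[458.74020287 339.62597773]
 [474.77728549 293.84982418]]
```

View pics/s5.png

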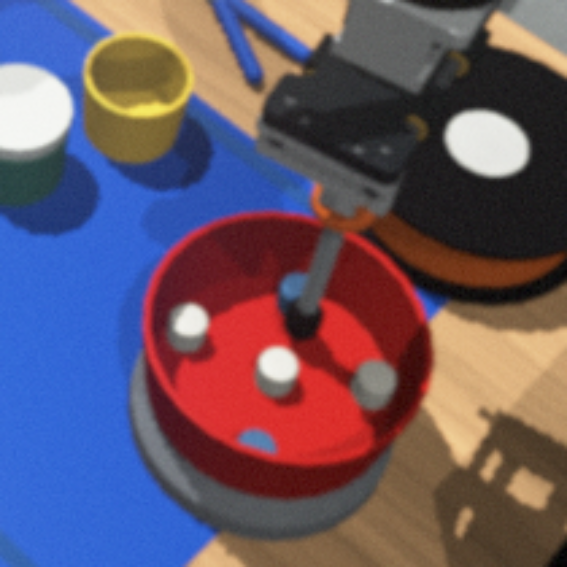

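After one turn, four beads have moved out to the wall. They are at crop (188,328), (375,384), (257,440) and (295,290), and the white one stays at the centre (277,370). The rod is straight. I'll do two more turns.

apply_moves([
  [[0.0194,-0.0034,0,0,0,0,18],[0.017,-0.0099,0,0,0,0,18],[0.0127,-0.0151,0,0,0,0,18],[0.0067,-0.0185,0,0,0,0,18],[0,-0.0197,0,0,0,0,18],[-0.0067,-0.0185,0,0,0,0,18],[-0.0127,-0.0151,0,0,0,0,18],[-0.017,-0.0099,0,0,0,0,18],[-0.0194,-0.0034,0,0,0,0,18]],
])

```text
time: 12.32
position: [516.3, -326.8, 227.6]
tool_rot: [1.986, 2.434, -0.001]
wrist_force: [0.7, -0.7, -1.8]
opening: 23.9
grip_force: 45.0
```

apply_moves([
  [[-0.0194,0.0034,0,0,0,0,18],[-0.017,0.0099,0,0,0,0,18],[-0.0127,0.0151,0,0,0,0,18],[-0.0067,0.0185,0,0,0,0,18],[0,0.0197,0,0,0,0,18],[0.0067,0.0185,0,0,0,0,18],[0.0127,0.0151,0,0,0,0,18],[0.017,0.0099,0,0,0,0,18],[0.0194,0.0034,0,0,0,0,18]],
])

```text
time: 13.07
position: [584.8, -309.9, 226.8]
tool_rot: [-1.983, -2.436, -0.001]
wrist_force: [-0.4, 0.4, -1.3]
opening: 23.7
grip_force: 45.0
```

apply_moves([
  [[0.0194,-0.0034,0,0,0,0,18],[0.017,-0.0099,0,0,0,0,18],[0.0127,-0.0151,0,0,0,0,18],[0.0067,-0.0185,0,0,0,0,18],[0,-0.0197,0,0,0,0,18],[-0.0067,-0.0185,0,0,0,0,18],[-0.0127,-0.0151,0,0,0,0,18],[-0.017,-0.0099,0,0,0,0,18],[-0.0194,-0.0034,0,0,0,0,18]],
])

```text
time: 13.82
position: [516.2, -326.7, 227.6]
tool_rot: [1.986, 2.434, -0.001]
wrist_force: [0.1, 0.3, -0.8]
opening: 23.8
grip_force: 45.0
```

apply_moves([
  [[-0.0194,0.0034,0,0,0,0,18],[-0.017,0.0099,0,0,0,0,18],[-0.0127,0.0151,0,0,0,0,18],[-0.0067,0.0185,0,0,0,0,18],[0,0.0197,0,0,0,0,18],[0.0067,0.0185,0,0,0,0,18],[0.0127,0.0151,0,0,0,0,18],[0.017,0.0099,0,0,0,0,18],[0.0194,0.0034,0,0,0,0,18]],
])

```text
time: 14.57
position: [584.9, -309.9, 226.8]
tool_rot: [-1.983, -2.436, -0.001]
wrist_force: [0.3, 0.7, -2.4]
opening: 23.4
grip_force: 45.0
```

apply_moves([
  [[0,0,0,0,0,0,18],[0,-0.012,0,0,0,0,18],[0,0,-0.01,0,0,0,18],[0,0,-0.02,0,0,0,18],[0,0,-0.025,0,0,0,18],[0,0,-0.025,0,0,0,18],[0,0,-0.025,0,0,0,18],[0,0,-0.02,0,0,0,18],[0,0,-0.01,0,0,0,18],[0,0,0,0,0,0,18]],
])

```text
time: 15.4
position: [577.0, -313.9, 310.6]
tool_rot: [1.983, 2.431, 0.0]
wrist_force: [0.1, 0.3, -2.4]
opening: 23.5
grip_force: 45.0
```

```bash
python3 -c "
from h import *
rel((503,0,306),(503,161,306),(503,161,194),(603.1,162.2,194))
c=cal('side');im=get_image('side');p=read_state()['position']
print(proj(c,[p+[0,0,-166],p+[0,0,-34]]))
cv2.imwrite('pics/s6.png',cv2.resize(im[220:430,350:560],None,fx=2.7,fy=2.7)[:,:,::-1])"
```

```text
t 15.4 p [ 577.  -313.9  310.6] yang 11.58 tilt 0.23 op 23.5 gf 45.0 F [ 0.1  0.3 -2.4]
  to (503, 0, 306) mm [322.4  -9.4   3.6] frac [ 0.5373 -0.0157  0.006 ]
  to (503, 161, 306) mm [157.7  32.3  -0.4] frac [ 0.2629  0.0539 -0.0007]
  to (503, 161, 194) mm [  0.3  -0.3 112. ] frac [ 0.0006 -0.0005  0.1867]
  to (603.1, 162.2, 194) mm [-18.9  98.3   0.3] frac [-0.0315  0.1638  0.0005]
[[468.77284665 317.84516216]
 [487.38277498 265.47799748]]
```

View pics/s6.png

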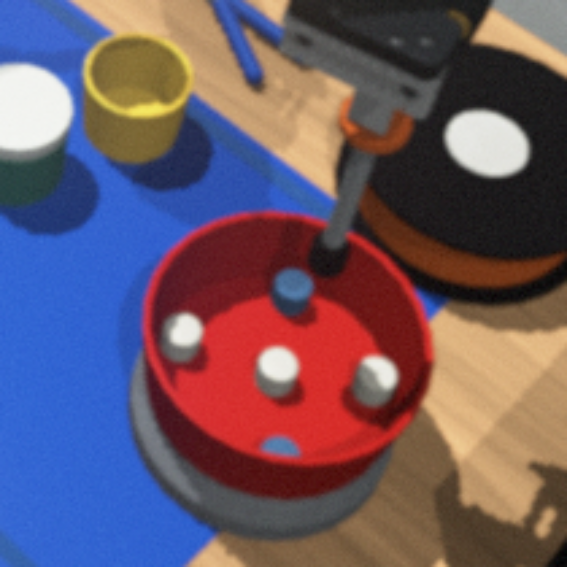

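All five beads are in the bowl, with four at the wall at crop (293,288), (182,337), (375,380) and (280,446). The rod is clear above the bowl, so I'm heading back.

apply_moves([
  [[0.03,0.001,0,0,0,0,18],[0.055,0.003,0,0,0,0,18],[0.06,0.003,0,0,0,0,18],[0.06,0.003,0,0,0,0,18],[0.06,0.003,0,0,0,0,18],[0.06,0.003,0,0,0,0,18],[0.06,0.003,0,0,0,0,18],[0.06,0.003,0,0,0,0,18],[0.06,0.003,0,0,0,0,18],[0.06,0.003,0,0,0,0,18]],
])

```text
time: 16.28
position: [523.7, 23.9, 307.3]
tool_rot: [-1.985, -2.434, 0.002]
wrist_force: [0.7, 0.0, -2.2]
opening: 24.0
grip_force: 45.0
```

apply_moves([
  [[0.06,0.003,0,0,0,0,18],[0.06,0.003,0,0,0,0,18],[0.055,0.002,0,0,0,0,18],[0.04,0.002,0,0,0,0,18],[0.02,0,0,0,0,0,18],[0,0,0,0,0,0,18],[0,0,0,0,0,0,18]],
])

```text
time: 16.87
position: [502.2, 161.1, 307.7]
tool_rot: [1.984, 2.436, -0.003]
wrist_force: [0.2, -1.1, -1.1]
opening: 23.8
grip_force: 45.0
```

```bash
python3 -c "
from h import *
rel((503,161,306),(503,161,194),(603.1,162.2,194))"
```

```text
t 16.87 p [502.2 161.1 307.7] yang 11.68 tilt 0.1 op 23.8 gf 45.0 F [ 0.2 -1.1 -1.1]
  to (503, 161, 306) mm [-0.2  0.8  1.7] frac [-0.0004  0.0013  0.0028]
  to (503, 161, 194) mm [2.00e-01 1.00e-01 1.12e+02] frac [0.0003 0.0002 0.1867]
  to (603.1, 162.2, 194) mm [-19.1  98.3  -0.1] frac [-3.180e-02  1.638e-01 -1.000e-04]
```

apply_moves([
  [[0,0,0.015,0,0,0,18],[0,0,0.03,0,0,0,18],[0,0,0.03,0,0,0,18],[0,0,0.03,0,0,0,18],[0,0,0.03,0,0,0,18],[0,0,0.025,0,0,0,18],[0,0,0.015,0,0,0,18],[0,0,0.013,0,0,0,18],[0,0,0,0,0,0,18],[0,0,0,0,0,0,18]],
])

```text
time: 17.7
position: [502.7, 161.2, 195.4]
tool_rot: [1.986, 2.434, -0.0]
wrist_force: [0.6, -0.4, -1.0]
opening: 24.0
grip_force: 45.0
```

```bash
python3 -c "
from h import *
rel((603.1,162.2,194))
c=cal('side');im=get_image('side');p=read_state()['position']
print(proj(c,[p+[0,0,-166],p+[0,0,-34],[603,162,150],[578,162,150]]))
cv2.imwrite('pics/s7.png',cv2.resize(im[60:280,150:400],None,fx=2.7,fy=2.7)[:,:,::-1])"
```

```text
t 17.7 p [502.7 161.2 195.4] yang 11.59 tilt 0.01 op 24.0 gf 45.0 F [ 0.6 -0.4 -1. ]
  to (603.1, 162.2, 194) mm [-19.2  98.6   1.4] frac [-0.032   0.1643  0.0024]
[[244.60222739 221.71937506]
 [237.78212721 173.54893207]
 [279.67559016 153.21518367]
 [269.62127462 159.26677318]]
```

View pics/s7.png

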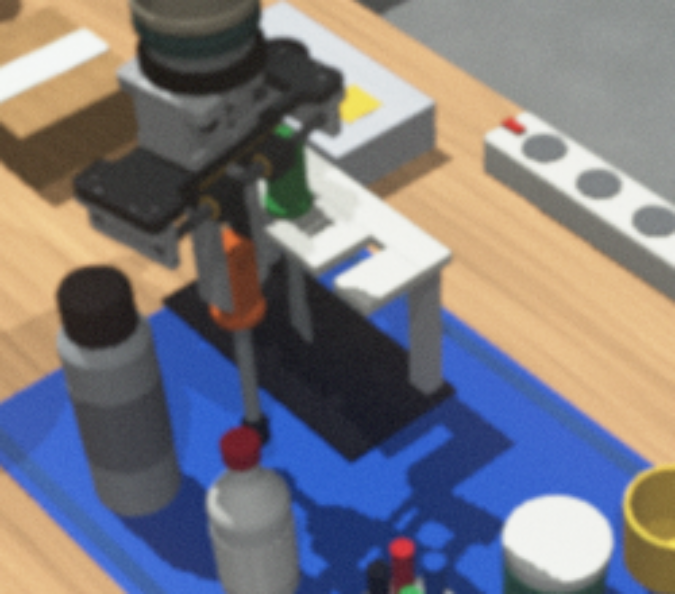

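The rod is upright in front of the rack, collar at crop (238,310), and the slot opening is free at crop (325,270). I'm sliding it in at the same y as when it came out.

apply_moves([
  [[-0.002,0.01,0,0,0,0,18],[-0.004,0.02,0,0,0,0,18],[-0.004,0.02,0,0,0,0,18],[-0.004,0.02,0,0,0,0,18],[-0.004,0.02,0,0,0,0,18],[-0.004,0.02,0,0,0,0,18],[-0.004,0.02,0,0,0,0,18],[-0.003,0.017,0,0,0,0,18],[-0.002,0.012,0,0,0,0,18],[-0.001,0.005,0,0,0,0,18]],
])

```text
time: 18.58
position: [604.4, 162.8, 195.1]
tool_rot: [1.985, 2.435, 0.001]
wrist_force: [1.0, -0.1, -1.8]
opening: 23.7
grip_force: 45.0
```

```bash
python3 -c "
from h import *
rel((603.1,162.2,184.2))"
```

```text
t 18.58 p [604.4 162.8 195.1] yang 11.62 tilt 0.03 op 23.7 gf 45.0 F [ 1.  -0.1 -1.8]
  to (603.1, 162.2, 184.2) mm [-0.3 -1.4 10.9] frac [-0.0005 -0.0024  0.0181]
```

Lower by 10.5 mm, then check for contact.

apply_moves([
  [[0,-0.001,0.004,0,0,0,18],[0,0,0.004,0,0,0,18],[0,0,0.004,0,0,0,18],[0,0,0.003,0,0,0,18],[0,0,0.0015,0,0,0,18],[0,0,0.001,0,0,0,18],[0,0,0,0,0,0,18],[0,0,0,0,0,0,18]],
])

```text
time: 19.25
position: [602.0, 162.7, 185.1]
tool_rot: [1.985, 2.435, 0.0]
wrist_force: [0.5, -0.6, -1.2]
opening: 23.7
grip_force: 45.0
```

```bash
python3 -c "
from h import *
rel((603.1,162.2,184.2))"
```

```text
t 19.25 p [602.  162.7 185.1] yang 11.64 tilt 0.02 op 23.7 gf 45.0 F [ 0.5 -0.6 -1.2]
  to (603.1, 162.2, 184.2) mm [-0.7  0.9  0.9] frac [-0.0012  0.0016  0.0016]
```

apply_moves([
  [[0,0,0.001,0,0,0,18],[0,0,0.001,0,0,0,18],[0,0,0,0,0,0,18],[0,0,0,0,0,0,28],[0,0,0,0,0,0,36],[0,0,0,0,0,0,50],[0,0,0,0,0,0,60],[0,0,0,0,0,0,60],[0,0,0,0,0,0,60],[0,0,0,0,0,0,60]],
])

```text
time: 20.08
position: [602.1, 162.7, 183.8]
tool_rot: [-1.985, -2.435, -0.0]
wrist_force: [-0.2, 0.2, -0.3]
opening: 59.7
grip_force: 0.0
```

apply_moves([
  [[0,0,-0.01,0,0,0,60],[0,0,-0.02,0,0,0,60],[0,0,-0.03,0,0,0,60],[0,0,-0.03,0,0,0,60],[0,0,-0.03,0,0,0,60],[0,0,-0.03,0,0,0,60],[0,0,-0.02,0,0,0,60],[0,0,-0.01,0,0,0,60],[0,0,0,0,0,0,60],[0,0,0,0,0,0,60]],
])

```text
time: 20.92
position: [602.0, 162.7, 291.7]
tool_rot: [-1.985, -2.435, -0.0]
wrist_force: [0.4, 0.6, 0.3]
opening: 60.1
grip_force: 0.0
```

```bash
python3 -c "
from h import *
rel()
im=get_image('side')
cv2.imwrite('pics/s8.png',cv2.resize(im[60:280,150:430],None,fx=2.7,fy=2.7)[:,:,::-1])"
```

```text
t 20.92 p [602.  162.7 291.7] yang 11.64 tilt 0.0 op 60.1 gf 0.0 F [0.4 0.6 0.3]
```

View pics/s8.png

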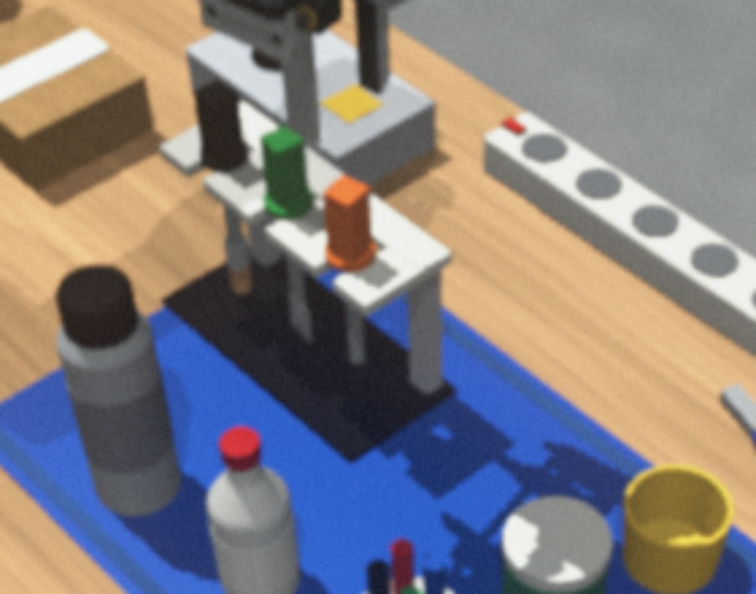

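The orange rod hangs upright in its slot at crop (350,220), its collar flat on the comb. The gripper is clear above it and everything else is in place.

```bash
python3 -c "
from workcell import *
print(close_job())"
```

```text
the job is handed in; nothing more can be done
None
```

The job is handed in: I dipped the rod in the pot, stirred the beads three turns with all five still in the bowl, and hung the rod back in its own slot; the verdict itself was not shown to me.

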